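# Slip a roof vent's flashing under a lapped shingle

## Robot

A 7-joint arm with a two-finger parallel gripper is mounted at the origin on a cart in front of the work surface, level with it; the furniture and walls round the work are solid. World frame = base frame: x ahead of the robot, y to its left, z up, the work surface at z = 0. Lengths are in m, angles in degrees, forces in N, time in s.
With the tool pointing down it reaches from about 0.425 to 1.025 m from the base axis. Payload 9.4 kg.
Tool frame: the origin (TCP) lies at the very end of the fingers, on their centre line; the grasp point (between the pads) lies 19 mm behind it; z points along the fingers, y is the line along which they close (so a half turn about z gives the same grasp; the last joint's range is limited). The gripper opens to 85 mm and grips with 20 to 120 N. Pads are 22 mm wide; open, the fingers measure 114 mm over their backs; the gripper's body (76 mm by 85 mm) begins 54 mm behind the grasp point. The pads swing forward as they close: fully open they stand 13 mm farther back than shut.
Start: joints at [-78.822, 34.337, -0.143, 91.639, 0.103, 54.024, -4.572], TCP at [0.195, 0.698, 0.231] pointing down, gripper open.
Joint ranges: [-147.43, 147.43], [-19.82, 112.94], [-74.19, 73.91], [6.32, 146.72], [-59.91, 239.91], [6.04, 106.73], [-150.56, 150.56]. Speed limits (degrees/s): [127.2, 127.2, 172.46, 172.46, 180, 180, 180].

## Interface

Orientations are given as a 3x3 rotation matrix whose columns are the frame's x, y, z axes.
In Python, from plant import sensors, eyes, robot gives the robot as it stands.
- The arm moves only by the tool arm_command, never from a script. Its argument "targets" is a list that holds one entry, the list of rows, each a list of 5 numbers: the finger opening in mm, from 0 to 85.4, then the shift along the tool's x, y, z each as a share of 0.75 m, from -1 to 1, then the turn about the tool's z as a share of 90 degrees, from -1 to 1. In form: [[[jaw, x, y, z, spin], ...]]. A call has 1 to 5 rows; each row shifts and turns the commanded pose from where the row before left it, along the tool's axes as they then stand; what a row does not reach is not made up. A row lasts 1/8 s, in which the tool goes at most 62.5 mm and 10.7 degrees, less where a joint would pass 70% of its speed; a pose out of reach is approached as far as the arm can. A call with a number of a shift or a turn outside -1 to 1 is refused whole. A call with a gripper value outside its range is refused whole. The fingers move at their own pace and stop on an object; the grip force is fixed at half the most. Time passes only in rows, so rows that do not move let the fingers close. It gives the time, the measured TCP pose, the force, the opening and the grip force at its end, in the units of the state.
- sensors.observe(): the state, without advancing time (a new reading comes with each control period).
- eyes.read_camera(name): name is "scene" or "top" or "wrist"; returns a dict with "img" (420x560x3 uint8, blue, green, red), "K" (3x3 intrinsics, pixels), "T" (4x4, takes a point from camera to world coordinates). Camera axes: x right, y down, z forward; pixel columns grow to the right and rows downward; lengths in m; the calibration is good to about 2 mm. A picture is of the moment at which its call begins. There is no depth.
- robot.hand_in(): hands the job in; it is judged then, once.
The state is a dict: "t": time; "joint_positions": joint angles; "joint_velocities": joint speeds; "effort": joint torques, N m; "eef_pos": TCP position; "eef_rot": TCP orientation; "contact_force": force on the tool from outside, world axes, zero at the start; "ft_torque": the same for the moment, N m; "opening": finger opening in m; "gripper_force": force on a finger pad.
Only numpy, scipy, OpenCV 4.12 (cv2) and the standard library are available. Lean on these libraries where they do the work, as an engineer would, in place of code of your own. Each camera call takes 0.05 s, during which the arm holds its last target. There are 200 camera calls.

## Task

Fit the sheet-metal roof vent to the small shingled nest-box roof: take it by its hood, lay its flat flashing plate on the bare deck in the gap between the lower shingles, hood over the hole, and slide it straight up the slope so that its upper edge, the one behind the hood away from the louvres, goes under the tail of the lapped shingle above, until it stops against the lath hidden under there. The old shingle is brittle: do not lift it and do not shove against it. Finish still holding the vent by its hood, pressing its plate lightly flat on the deck, ready for nailing; leave the roll of tape and the other things on the bench where they are.

Things in the scene. Friction and masses are not known exactly. Their poses are not given: they have to be found in the camera images.
- vent: Loose roof vent of bare sheet aluminium, 0.11 to 0.22 kg: flat flashing plate 130 (x) x 84 (y) x 3 mm with a hood on it. Origin: centre of the plate's underside; z up out of the plate; +x towards the edge that goes up the slope and under the shingle (at x = +65 mm), lower edge at x = -65 mm. Starts lying plate down on the bench, left or right of the roof, its x within 0.5 rad of world x.
- hood (a point): Where to hold the vent: inside its hood, at x = -26, y = 0, z = 25 mm of the vent. The hood is 50 mm wide with flat upright sides at y = -25 and +25 mm. It runs from x = -46 mm (upright louvred face, top 41 mm above the plate's underside) nearly level to x = -10 mm (top 38 mm), then slopes down to x = +10 mm (top 14 mm).
- deck: Bare plywood deck of the fixed nest-box roof, sloping up away from the robot at 0.12 rad. Its frame is the vent's home: fully home, the vent's origin and axes coincide with it. x up the slope, y across, z square out of the deck surface (z = 0). Origin 70 mm above the bench. Under the shingle a fixed lath, 7 mm high, has its face at x = +65.5 mm: the plate's upper edge stops there.
- hole (a point): Centre of the round 36 mm vent hole, x = -20 mm on the deck surface, in the middle of the gap: bare deck 93 mm wide (deck y = -46.5 to +46.5 mm) between lower shingles up to 9 mm thick, whose tails at x = -65 mm are in line with the home vent's lower edge. The plywood begins at x = -57 mm.
- shingle_tail (a point): Middle of the lower edge of the tail of the lapped upper shingle above the gap: deck x = +30 mm, z = 7 mm, so 7 mm of open height over the deck; the 3 mm plate goes in freely when it lies flat on the deck. Shingle 131 mm wide, 130 mm long, 10 mm thick at the tail, fixed ones like it on both sides; above them a capping batten (deck x = +137 mm on, top z = 29 mm).
- shingle (a joint): How far that shingle is lifted, rad: it hinges on its nails 120 mm up the slope from the tail, 0 = lying down, growing as the tail is lifted (0.03 = 3.6 mm at the tail). A springy hold and its weight keep it down: lifting begins at about 2 N at the tail.
- tape_roll: Roll of masking tape, 105 mm across, 24 mm high, lying flat on the side of the roof where the vent is not; origin centre of underside. Not to be disturbed. (Other surroundings: from x = 0.63 m on, a tall hutch and tool chests stand left of y = 0.17 m and right of y = -0.28 m; flat hand tools lie on the bench in front of and beside the roof.)
There are look-alikes about, which are no part of the job. There is more than one size of the vent; the one meant has the size given above.

How it is judged (in metres and radians):
On the way:
1. the plate lies in the gap on the deck with its upper edge entering under the shingle's tail (x of vent in the frame of deck between -0.03 and -0.006 m and z of vent in the frame of deck between -0.004 and 0.006 m and angle between the z axis of vent and the z axis of deck, either way round below 0.08 rad and contact force between the fingers and vent above 2 N), for 0.1 s.
At the end, for the whole second after the job is handed in: The vent is home on the deck: within 5 mm up the slope, 7 mm across, 3 mm in height, flat within 0.03 rad and straight within 0.08 rad; it is still gripped by its hood and pressed on the deck with 4 to 40 N; the shingle lies down (under 0.012 rad); nothing moves (x of vent in the frame of deck between -0.005 and 0.005 m and y of vent in the frame of deck between -0.007 and 0.007 m and z of vent in the frame of deck between -0.003 and 0.003 m and angle between the z axis of vent and the z axis of deck, either way round below 0.03 rad and angle between the x axis of vent and the x axis of deck, either way round below 0.08 rad and contact force between vent and deck between 4 and 40 N and contact force between the fingers and vent above 5 N and value of joint shingle below 0.012 rad and linear speed of vent below 0.02 m/s); the arm keeps its last pose, push and grip.
It fails at once if the lapped shingle is lifted by more than 0.03 rad (3.6 mm at its tail) (value of joint shingle above 0.03 rad).
It fails at once if the lapped shingle is pushed with more than 12 N by anything (contact force between anything else and shingle above 12 N).
It fails at once if the tape roll is moved by more than 25 mm (distance of tape_roll from where it was at the start of the episode above 0.025 m).
It also fails if it takes over 48 s, if anything falls off the work surface, if the arm or the gripper's body presses on something with over 40 N, if the wrist force passes 120 N, or if a joint passes its speed limit or range.

## Working session

There is one attempt and no reset: what is moved stays moved. The work goes in short steps, Python scripts to look and compute and a tool call to move; the robot and the scene stay as the last step left them, time stands still between calls to the robot, and variables do not carry over. Pictures are saved under pics/ and viewed, at most 10 in all, crops included, and the job is handed in when it is done.

Besides the shell and the picture viewer there is one more tool, called after "Call:" as name([rows], argument=value, ...), one row to a line, values as JSON. arm_command: Moves the arm, as the interface text tells. Shift numbers are shares of 0.75 m and turn numbers shares of 90 degrees, none past 1 either way. Its arguments: {"type":"object","properties":{"targets":{"type":"array","items":{"type":"array","items":{"type":"array","items":{"type":"number"}}}}},"required":["targets"]}

```bash
ls; mkdir -p pics
python3 - <<'E'
from plant import sensors, eyes
import cv2,numpy as np
s=sensors.observe()
print(s['t'],s['eef_pos'],np.round(s['eef_rot'],3),s['opening'],s['contact_force'])
for n in ['scene','top']:
    c=eyes.read_camera(n); cv2.imwrite(f'pics/{n}0.png',c['img']); np.savez(f'{n}0.npz',**c); print(n,np.round(c['K'],1).tolist(),np.round(c['T'],4).tolist())
E
```

```text
pics
0.0 [0.19449685 0.6979495  0.23039473] [[-0.963  0.268 -0.   ]
 [ 0.268  0.963 -0.002]
 [-0.    -0.002 -1.   ]] 0.0855539323954098 [-0.54015283 -0.28288668  0.38712205]
scene [[404.1, 0.0, 277.6], [0.0, 404.1, 204.2], [0.0, 0.0, 1.0]] [[0.7532, -0.3982, 0.5235, -0.0943], [-0.6578, -0.4559, 0.5996, -0.6565], [-0.0001, -0.796, -0.6053, 0.8482], [0.0, 0.0, 0.0, 1.0]]
top [[485.0, 0.0, 276.6], [0.0, 485.0, 211.5], [0.0, 0.0, 1.0]] [[0.1557, -0.9076, 0.39, -0.0228], [-0.9878, -0.145, 0.0571, 0.0248], [0.0047, -0.3941, -0.919, 1.5839], [0.0, 0.0, 0.0, 1.0]]
```

View pics/top0.png

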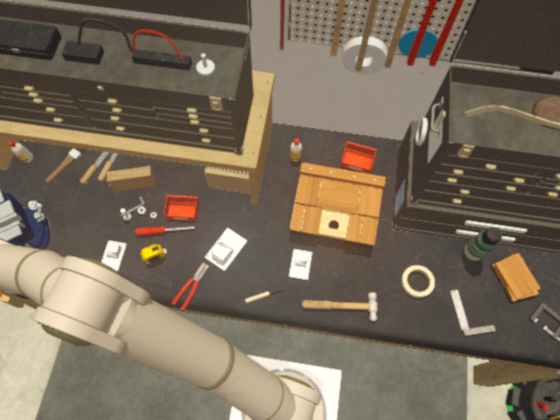

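View pics/scene0.png

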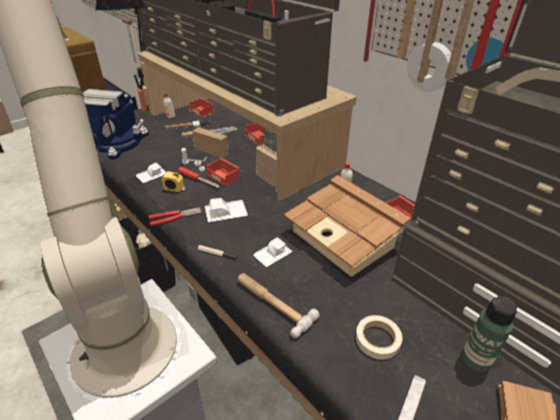

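Top view: three vents at (115,255), (225,248) and (300,264); roof hole near (333,226); tape at (418,281), right of the roof, so the vent is on the left. I'll measure the plate sizes next.

```bash
cat > h.py <<'E'
import numpy as np,cv2
def ray(c,px):
    K,T=c['K'],c['T']; p=np.atleast_2d(px).astype(float)
    d=np.c_[(p[:,0]-K[0,2])/K[0,0],(p[:,1]-K[1,2])/K[1,1],np.ones(len(p))]@T[:3,:3].T
    return T[:3,3],d
def onplane(c,px,n,p0):
    o,d=ray(c,px); n=np.asarray(n,float); s=((np.asarray(p0)-o)@n)/(d@n); return o+d*s[:,None]
def onz(c,px,z): return onplane(c,px,[0,0,1],[0,0,z])
def proj(c,P):
    T=np.linalg.inv(c['T']); q=np.atleast_2d(P)@T[:3,:3].T+T[:3,3]; q=q@c['K'].T; return q[:,:2]/q[:,2:]
def load(n): return dict(np.load(n+'.npz'))
E
python3 - <<'E'
from h import *
for n in ['top','scene']:
    c=load(n+'0'); hsv=cv2.cvtColor(c['img'],cv2.COLOR_BGR2HSV)
    m=((hsv[...,1]<45)&(hsv[...,2]>120)).astype(np.uint8)
    m=cv2.morphologyEx(m,cv2.MORPH_CLOSE,np.ones((3,3)))
    cs,_=cv2.findContours(m,cv2.RETR_EXTERNAL,cv2.CHAIN_APPROX_NONE)
    for k in cs:
        if cv2.contourArea(k)<150: continue
        P=onz(c,k[:,0,:],0.003); 
        if not(0.3<P[:,0].mean()<0.85 and abs(P[:,1].mean())<0.7): continue
        r=cv2.minAreaRect((P[:,:2]*1000).astype(np.float32)); print(n,k[:,0].mean(0).round(),cv2.contourArea(k),[np.round(x,1) for x in r])
a=load('top0')['img'][215:300,85:345]; b=load('top0')['img'][150:260,270:400]; s=load('scene0')['img'][170:280,190:420]
a=cv2.resize(a,(780,255),interpolation=2); s=cv2.resize(s,(690,330),interpolation=2)
o=np.zeros((590,790,3),np.uint8); o[:255,:780]=a; o[258:588,:690]=s; cv2.imwrite('pics/z1.png',o)
E
```

```text
top [468. 317.] 399.5 [array([ 383.1, -541.9]), array([173.2,  86.6]), np.float64(48.9)]
top [300. 264.] 577.5 [array([470.7,  13.9]), array([ 71.3, 105.3]), np.float64(89.1)]
top [114. 254.] 508.0 [array([402.2, 650.1]), array([ 72. , 101.7]), np.float64(88.0)]
top [226. 249.] 990.0 [array([484.6, 274.5]), array([ 93.7, 138.9]), np.float64(64.2)]
top [496. 226.] 223.0 [array([ 714. , -644.1]), array([ 19.1, 211.5]), np.float64(0.1)]
scene [412. 399.] 595.5 [array([ 404.9, -518.6]), array([114.8,  27.3]), np.float64(17.3)]
scene [528. 351.] 389.5 [array([ 705.6, -629.9]), array([95.3, 28.4]), np.float64(89.7)]
scene [379. 334.] 206.5 [array([ 481. , -372.4]), array([ 96.1, 102.7]), np.float64(48.9)]
scene [305. 322.] 322.0 [array([ 368.1, -230.4]), array([101.2,  29.9]), np.float64(7.7)]
scene [538. 325.] 432.5 [array([ 798.6, -614.4]), array([ 33.9, 113. ]), np.float64(0.0)]
scene [484. 292.] 180.5 [array([ 799. , -476.4]), array([61.1, 34.6]), np.float64(89.4)]
scene [273. 252.] 587.0 [array([470.4,  17.4]), array([ 82.2, 110. ]), np.float64(88.3)]
scene [225. 210.] 727.0 [array([489.1, 287.2]), array([130.4, 136.7]), np.float64(64.0)]
scene [150. 173.] 311.0 [array([399.7, 661.6]), array([113. , 104.9]), np.float64(88.5)]
```

View pics/z1.png

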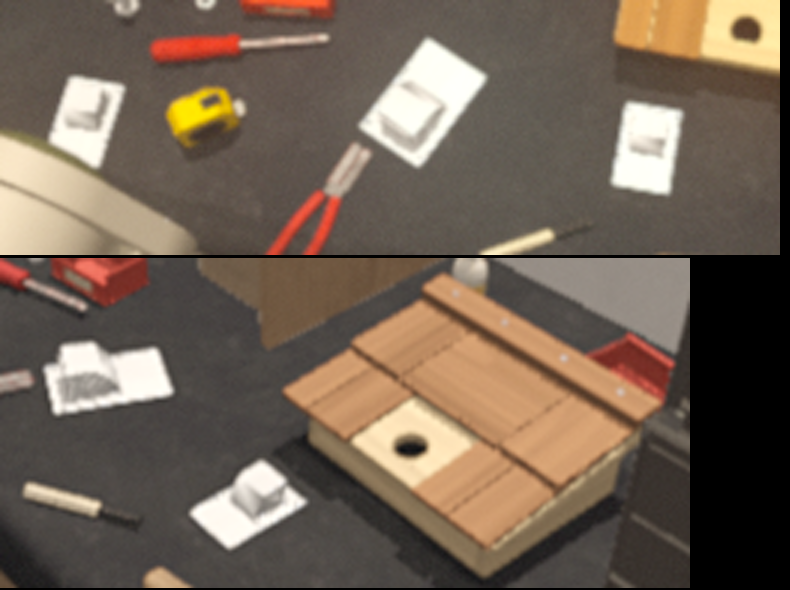

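The big vent at (225,248) measures about 130x84 mm; the other two are about 3/4 of that, so they are the look-alikes. Hood towards the robot, x axis at about -26°. Next: refine the vent and find the deck.

```bash
cat > deck.py <<'E'
from h import *
def deck(names=('top0','scene0'),dbg=True):
    for n in names:
        c=load(n); hsv=cv2.cvtColor(c['img'],cv2.COLOR_BGR2HSV).astype(int); h0=proj(c,[0.62,-0.06,0.07])[0]
        X,Y=np.meshgrid(range(560),range(420))
        near=np.hypot(X-h0[0],Y-h0[1])<60
        m=((hsv[...,2]>165)&(hsv[...,1]<115)&(hsv[...,1]>25)&near).astype(np.uint8)
        nl,lab,st,ce=cv2.connectedComponentsWithStats(m)
        i=1+np.argmax(st[1:,4]); g=(lab==i).astype(np.uint8)
        cs,hi=cv2.findContours(g,cv2.RETR_CCOMP,cv2.CHAIN_APPROX_NONE)
        k=max(cs,key=cv2.contourArea)
        N=[-np.sin(.12),0,np.cos(.12)]
        # hole: largest inner contour
        hs=[q for q,hh in zip(cs,hi[0]) if hh[3]>=0]
        hq=max(hs,key=cv2.contourArea) if hs else None
        p0=[0.6,0,0.07]
        for it in range(6):
            if hq is None: break
            P=onplane(c,hq[:,0],N,p0); e=cv2.fitEllipse(P[:,:2].astype(np.float32)*1000)
            hx,hy=e[0][0]/1e3,e[0][1]/1e3
            p0=[hx,hy,0.07-0.02*np.sin(.12)]
        G=onplane(c,k[:,0],N,p0); r=cv2.minAreaRect((G[:,:2]*1000).astype(np.float32))
        print(n,st[i],'hole',np.round(p0,4),'axes',np.round(e[1],1),'gap',[np.round(x,1) for x in r])
deck()
E
python3 deck.py
python3 - <<'E'
from h import *
c=load('top0'); 
for n,(x0,x1,y0,y1) in {'top0':(190,260,220,280),'scene0':(195,255,190,230)}.items():
    c=load(n); hsv=cv2.cvtColor(c['img'],cv2.COLOR_BGR2HSV)
    m=np.zeros((420,560),np.uint8); m[y0:y1,x0:x1]=((hsv[...,1]<60)&(hsv[...,2]>110))[y0:y1,x0:x1]
    k=max(cv2.findContours(m,0,1)[0],key=cv2.contourArea)[:,0]
    h=cv2.convexHull(k); ap=cv2.approxPolyDP(h,3,True)[:,0]
    P=onz(c,ap,0.003); print(n,ap.tolist(),np.round(P[:,:2],4).tolist(),'edges',np.round(np.linalg.norm(P-np.roll(P,-1,0),axis=1),3))
t=load('top0')['img'][155:250,280:395]; s=load('scene0')['img'][170:280,280:415]
o=np.zeros((560,790,3),np.uint8); o[:475,:380]=cv2.resize(t[:,:76],(380,475)); o[:440,385:785]=cv2.resize(s[:,:100],(400,440)); cv2.imwrite('pics/z2.png',o)
E
```

```text
top0 [319 209  31  29 589] hole [ 0.6055 -0.0774  0.0676] axes [33.8 39.6] gap [array([608.2, -78.4]), array([93.6, 85.5]), np.float64(87.4)]
scene0 [307 216  43  31 648] hole [ 0.5988 -0.0797  0.0676] axes [34.5 36.1] gap [array([605.4, -76.4]), array([94.5, 90.2]), np.float64(87.7)]
top0 [[229, 227], [247, 242], [223, 271], [204, 255]] [[0.5635, 0.2782], [0.5187, 0.2061], [0.4042, 0.2673], [0.4494, 0.3425]] edges [0.085 0.13  0.088 0.131]
scene0 [[204, 206], [211, 198], [241, 199], [247, 215], [208, 222]] [[0.4395, 0.3395], [0.4835, 0.3625], [0.5596, 0.2882], [0.5205, 0.2031], [0.4022, 0.258]] edges [0.05  0.106 0.094 0.13  0.09 ]
```

View pics/z2.png

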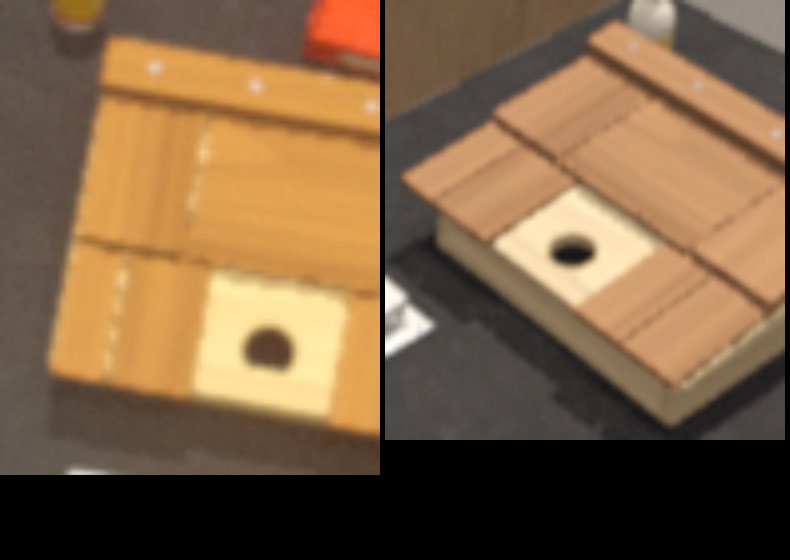

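The vent is confirmed at 130 x 85 mm, centred near (0.484, 0.274) with yaw about -28°. The deck origin is near (0.622, -0.079) with yaw about -2.6°; the hole measures about 36 mm and the gap 94 mm, as they should. Moving above the vent.

Call:
arm_command([
  [[85,-0.062,-0.0545,0,0],[85,-0.062,-0.0545,0,0],[85,-0.062,-0.0545,0,0],[85,-0.062,-0.0545,0,0],[85,-0.062,-0.0545,0,0]],
])

```text
t: 0.72
eef_pos: [0.3646, 0.4372, 0.2311]
eef_rot: [[-0.963, 0.268, 0.0], [0.268, 0.963, -0.0], [-0.0, -0.0, -1.0]]
contact_force: [1.1, -0.5, -0.7]
opening: 0.0844
gripper_force: 0.0
```

Call:
arm_command([
  [[85,-0.062,-0.0545,0,0],[85,-0.062,-0.0545,0,0],[85,-0.062,-0.0545,0,0],[85,0,0,0.0,0.07],[85,0,0,0,0.07]],
])

```text
t: 1.35
eef_pos: [0.4658, 0.2821, 0.2311]
eef_rot: [[-0.879, 0.478, -0.0], [0.478, 0.879, -0.0], [0.0, -0.0, -1.0]]
contact_force: [-0.5, 1.0, 0.1]
opening: 0.0853
gripper_force: 0.0
```

Run:
```python
from h import *
from plant import sensors, eyes
s=sensors.observe(); print(s['t'],s['eef_pos'],np.round(s['eef_rot'],3).tolist(),s['contact_force'])
c=eyes.read_camera('wrist'); np.savez('w1.npz',**c); cv2.imwrite('pics/w1.png',c['img']); print(np.round(c['T'],3).tolist(),c['K'][0,0])
```

```text
1.35 [0.46579588 0.28212141 0.23111036] [[-0.879, 0.478, -0.0], [0.478, 0.879, -0.0], [0.0, -0.0, -1.0]] [-0.52639646  1.03759193  0.10330558]
[[0.478, 0.849, 0.227, 0.408], [0.878, -0.462, -0.123, 0.314], [0.001, 0.258, -0.966, 0.374], [0.0, 0.0, 0.0, 1.0]] 335.15678275956554
```

View pics/w1.png

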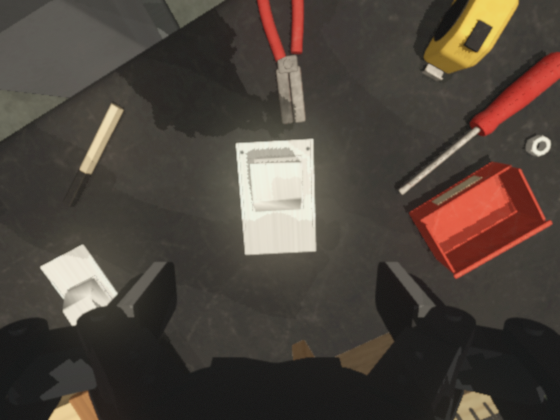

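The wrist view shows the target vent with corners near (237,143), (313,140), (316,251) and (245,254), hood in its upper part. Measuring.

```bash
cat > vent.py <<'E'
from h import *
def vent(c,box,z=0.003,vmin=130):
    x0,x1,y0,y1=box; hsv=cv2.cvtColor(c['img'],cv2.COLOR_BGR2HSV)
    m=np.zeros((420,560),np.uint8); m[y0:y1,x0:x1]=((hsv[...,1]<70)&(hsv[...,2]>vmin))[y0:y1,x0:x1]
    k=max(cv2.findContours(m,0,1)[0],key=cv2.contourArea)
    P=onz(c,cv2.convexHull(k)[:,0],z); r=cv2.minAreaRect((P[:,:2]*1000).astype(np.float32))
    ap=cv2.approxPolyDP(cv2.convexHull(k),4,True)[:,0]; Q=onz(c,ap,z)
    return r,ap,Q
if __name__=='__main__':
    r,ap,Q=vent(load('w1'),(200,350,120,280)); print(r,ap.tolist(),np.round(Q[:,:2],4).tolist(),Q[:,:2].mean(0))
    d=Q-np.roll(Q,-1,0); print(np.linalg.norm(d,axis=1),np.degrees(np.arctan2(d[:,1],d[:,0])))
E
python3 vent.py
```

```text
((482.6830139160156, 275.1826171875), (85.6849594116211, 131.4341278076172), 64.51345825195312) [[312, 138], [316, 250], [245, 254], [235, 144]] [[0.4413, 0.3406], [0.5588, 0.2861], [0.5231, 0.21], [0.407, 0.2642]] [0.48254536 0.27521215]
[0.1295502  0.08409234 0.12819008 0.08368887] [ 155.15111213   64.89285843  -25.03141812 -114.17674925]
```

Call:
arm_command([
  [[85,0.0027,0.001,0.08,-0.037],[85,0,0,0.08,0],[85,0,0,0.07,0],[85,0,0,0.067,0],[85,0,0,0,0]],
])

```text
t: 2.02
eef_pos: [0.4617, 0.2841, 0.0054]
eef_rot: [[-0.908, 0.418, -0.006], [0.418, 0.908, -0.004], [0.004, -0.006, -1.0]]
contact_force: [-0.7, -0.2, -0.6]
opening: 0.0853
gripper_force: 0.0
```

Call:
arm_command([
  [[45,0,0,0,0],[45,0,0,0,0],[45,0,0,0,0],[45,0,0,0,0],[45,0,0,0,0]],
])

```text
t: 2.65
eef_pos: [0.4648, 0.2858, 0.011]
eef_rot: [[-0.907, 0.42, 0.003], [0.42, 0.907, 0.002], [-0.002, 0.003, -1.0]]
contact_force: [-0.8, -0.1, 6.3]
opening: 0.0488
gripper_force: 61.8
```

Gripped. Lift and turn towards the deck yaw.

Call:
arm_command([
  [[45,0,0,-0.03,0],[45,0,0,-0.07,-0.05],[45,0,0,-0.08,-0.1],[45,0,0,-0.08,-0.098],[45,0,0,-0.06,0]],
])

```text
t: 3.28
eef_pos: [0.4639, 0.2849, 0.2533]
eef_rot: [[-0.999, 0.042, 0.004], [0.042, 0.999, 0.002], [-0.004, 0.003, -1.0]]
contact_force: [0.2, 0.6, -2.1]
opening: 0.0489
gripper_force: 63.1
```

Call:
arm_command([
  [[45,0,-0.0674,0,0],[45,0,-0.0674,0,0],[45,-0.04,-0.0674,0,0],[45,-0.04,-0.0674,0,0],[45,-0.04,-0.0674,0,0]],
])

```text
t: 3.9
eef_pos: [0.543, 0.0269, 0.2507]
eef_rot: [[-0.999, 0.044, 0.003], [0.044, 0.999, 0.0], [-0.003, 0.0, -1.0]]
contact_force: [1.3, 0.6, -0.9]
opening: 0.049
gripper_force: 63.0
```

Call:
arm_command([
  [[45,-0.04,-0.0674,0,0],[45,-0.04,-0.0674,0,0],[45,0,0,0,0],[45,0,0,0,0]],
])

```text
t: 4.4
eef_pos: [0.5975, -0.0748, 0.2496]
eef_rot: [[-0.999, 0.044, 0.001], [0.044, 0.999, 0.0], [-0.001, 0.0, -1.0]]
contact_force: [0.9, 0.5, -2.1]
opening: 0.0491
gripper_force: 62.9
```

Run:
```python
from h import *
from plant import sensors, eyes
s=sensors.observe(); print(s['t'],s['eef_pos'],np.round(s['eef_rot'],3).tolist(),s['contact_force'])
c=eyes.read_camera('wrist'); np.savez('w2.npz',**c); cv2.imwrite('pics/w2.png',c['img']); print(np.round(c['T'],3).tolist())
```

```text
4.4 [ 0.59749    -0.07476109  0.24964767] [[-0.999, 0.044, 0.001], [0.044, 0.999, 0.0], [-0.001, 0.0, -1.0]] [ 0.88875488  0.52296878 -2.11204035]
[[0.044, 0.965, 0.259, 0.531], [0.999, -0.043, -0.01, -0.072], [0.002, 0.259, -0.966, 0.392], [0.0, 0.0, 0.0, 1.0]]
```

View pics/w2.png

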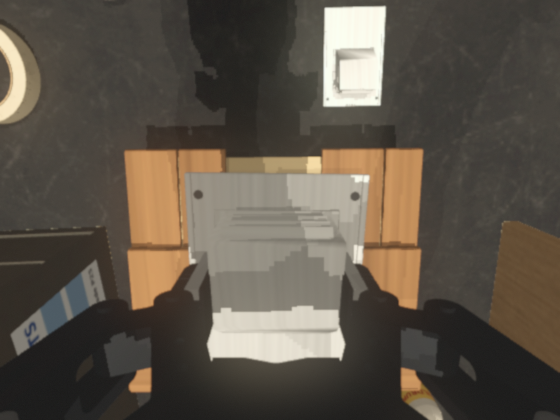

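The held vent hides the hole. The roof's lower shingle tails lie near row 150 (cols 126–226 and 321–421), and the side upper tails near row 247. I'll take the deck pose from those and the held-vent pose from its lower-edge corners at (186,172) and (369,177).

Run:
```python
from h import *
c=load('w2'); hsv=cv2.cvtColor(c['img'],cv2.COLOR_BGR2HSV).astype(int); g=cv2.cvtColor(c['img'],6).astype(float)
H,S,V=hsv[...,0],hsv[...,1],hsv[...,2]
w=(S>100)&(V>90)&(H<20)
# tail row per column (first wood)
gy=np.abs(np.diff(g,axis=0)); gx=np.abs(np.diff(g,axis=1))
def rowedge(cols,r0,r1,sgn): 
    d=sgn*np.diff(g,axis=0)[r0:r1]; return np.array([[x,r0+d[:,x].argmax()+.5] for x in cols])
L=rowedge(range(132,174),142,157,1); R=rowedge(range(328,415),142,157,1)
def fit(p,ax): 
    q=p[:,ax]; m=np.abs(q-np.median(q))<2; return p[m]
L=fit(L,1);R=fit(R,1); T=np.r_[L,R]; a=np.polyfit(T[:,0],T[:,1],1)
print('tail',a,L[:,1].mean(),R[:,1].mean())
for r in (160,163,166): print(r,'S',S[r,218:234].tolist(),S[r,314:330].tolist())
dx=np.diff(g,axis=1)
for r in (160,165): print(r,'edgecols',218+np.abs(dx[r,218:234]).argmax()+.5,314+np.abs(dx[r,314:330]).argmax()+.5)
# outer edges of roof, upper side tails
for r0,r1 in ((160,240),):
    for lo,hi in ((118,136),(412,430)):
        p=np.array([[lo+np.abs(dx[r,lo:hi]).argmax()+.5,r] for r in range(r0,r1)]); p=fit(p,0); b=np.polyfit(p[:,1],p[:,0],1); e=np.array([[np.polyval(b,160),160],[np.polyval(b,235),235]])
        P=onplane(c,e,[-np.sin(.12),0,np.cos(.12)],[0.62,-.08,.07+.009]); print('side',e.round(1).tolist(),P.round(4).tolist(),'yaw',np.degrees(np.arctan2(*(P[1]-P[0])[[1,0]])))
z=.07-.065*np.sin(.12)+.009
P=onz(c,[[130,np.polyval(a,130)],[415,np.polyval(a,415)]],z); print('tail line',P.round(4).tolist(),'yaw',np.degrees(np.arctan2(*(P[0]-P[1])[[1,0]]))-90)
P=onz(c,[[226,158],[321,158]],z); print('gap',P.round(4).tolist())
U=rowedge(list(range(135,175))+list(range(388,415)),240,256,-1);U=fit(U,1);print('upper tail row',np.polyfit(U[:,0],U[:,1],1),U[:,1].mean(), onz(c,[[155,U[:,1].mean()],[400,U[:,1].mean()]],.0905).round(4).tolist())
# held vent lower corners
s=np.array([[186,172],[369,177]]); 
for zz in (.235,.245): P=onz(c,s,zz); print('vent',zz,P.round(4).tolist(),np.linalg.norm(P[0]-P[1]),np.degrees(np.arctan2(*(P[1]-P[0])[[1,0]]))-90)
cv2.imwrite('pics/w2z.png',cv2.resize(c['img'][140:260,115:435],(800,300),interpolation=cv2.INTER_CUBIC))
```

```text
tail [-5.73383181e-03  1.50886016e+02] 150.04761904761904 148.74137931034483
160 S [133, 133, 136, 137, 137, 135, 133, 124, 107, 102, 100, 101, 100, 100, 100, 98] [82, 81, 82, 81, 82, 84, 93, 110, 128, 130, 129, 128, 129, 131, 130, 130]
163 S [133, 133, 133, 136, 135, 135, 133, 123, 105, 103, 102, 101, 101, 101, 101, 101] [82, 82, 81, 81, 82, 83, 91, 109, 129, 129, 129, 127, 130, 130, 130, 130]
166 S [133, 132, 135, 137, 133, 135, 132, 125, 110, 103, 99, 101, 100, 101, 101, 100] [80, 80, 82, 82, 80, 82, 85, 103, 125, 129, 129, 128, 129, 129, 129, 130]
160 edgecols 220.5 320.5
165 edgecols 220.5 320.5
side [[124.8, 160.0], [129.9, 235.0]] [[0.5603, -0.2157, 0.0718], [0.6324, -0.2186, 0.0805]] yaw -2.259911373644964
side [[421.7, 160.0], [417.4, 235.0]] [[0.5727, 0.0655, 0.0733], [0.6446, 0.0626, 0.082]] yaw -2.3232780162581053
tail line [[0.5514, -0.2096, 0.0712], [0.5619, 0.0593, 0.0712]] yaw -182.23490456144032
gap [[0.5628, -0.1197, 0.0712], [0.5668, -0.0295, 0.0712]]
upper tail row [-1.92073984e-03  2.43220007e+02] 242.78571428571428 [[0.638, -0.1912, 0.0905], [0.6486, 0.0427, 0.0905]]
vent 0.235 [[0.5525, -0.1145, 0.235], [0.5587, -0.0285, 0.235]] 0.08628700199148849 -4.141175224886965
vent 0.245 [[0.5511, -0.1118, 0.245], [0.557, -0.0312, 0.245]] 0.08079420490698752 -4.141175224886965
```

View pics/w2z.png

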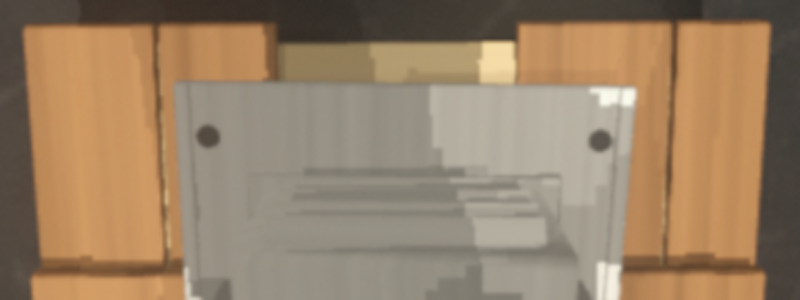

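Deck yaw is -2.25° and its origin about (0.622, -0.077), which agrees with the hole. The held vent's grip sits at vent x ≈ -22 mm, with the TCP about 12 mm above the underside. Back off down the slope and descend to just above nose contact.

Call:
arm_command([
  [[45,0.06,-0.004,0,-0.008],[45,0,0,0.07,0],[45,0,0,0.08,0],[45,0,0,0.054,0],[45,0,0,0,0]],
])

```text
t: 5.08
eef_pos: [0.5511, -0.0743, 0.0939]
eef_rot: [[-1.0, 0.029, -0.005], [0.029, 1.0, 0.001], [0.005, 0.001, -1.0]]
contact_force: [0.2, -0.9, -1.0]
opening: 0.0486
gripper_force: 62.9
```

Run:
```python
from h import *
from plant import sensors, eyes
s=sensors.observe(); print(s['t'],s['eef_pos'],s['contact_force'])
a=eyes.read_camera('wrist'); np.savez('w3.npz',**a); b=eyes.read_camera('scene'); np.savez('s3.npz',**b)
o=np.zeros((420,800,3),np.uint8); o[:,:380]=a['img'][:,90:470]; 
z=cv2.resize(b['img'][180:285,275:380],(420,420),interpolation=cv2.INTER_CUBIC); o[:,380:]=z; cv2.imwrite('pics/v3.png',o)
```

```text
5.075 [ 0.55108567 -0.07425163  0.09392333] [ 0.22978761 -0.8693685  -0.9852184 ]
```

View pics/v3.png

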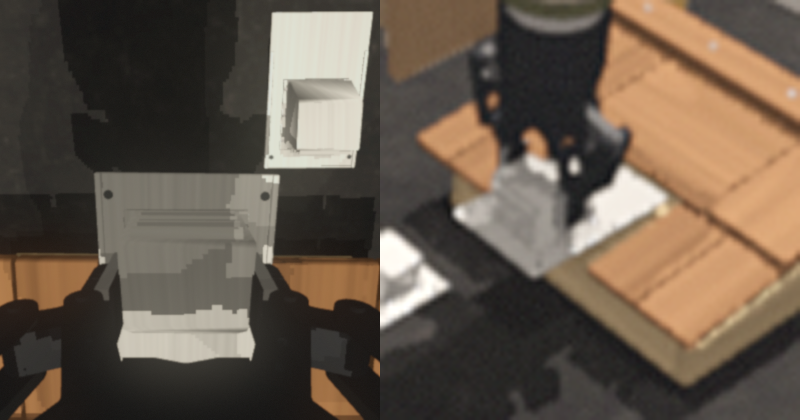

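Scene view: the vent hovers over the gap, its right nose corner at about px (346,231), just short of the tail. Checking that corner.

Run:
```python
from h import *
c=load('s3')
o=np.array([.622,-.0775,.07]);y=np.radians(-2.25);t=.12
Rz=np.array([[np.cos(y),-np.sin(y),0],[np.sin(y),np.cos(y),0],[0,0,1]]);Ry=np.array([[np.cos(t),0,-np.sin(t)],[0,1,0],[np.sin(t),0,np.cos(t)]])
R=Rz@Ry
P=onz(c,[[346.2,231.2],[294,233],[314,248]],.0855); print(P.round(4),((P-o)@R*1000).round(1))
# deck marks predicted: gap right edge at tail & front, tail corners
D=np.array([[-65,-46.5,0],[30,-46.5,7],[30,46.5,7],[-57,46.5,0]])/1e3; q=proj(c,o+D@R.T); print(q.round(1)); 
for n in ('scene0','top0'): print(n,proj(load(n),o+D@R.T).round(1).tolist())
```

```text
[[ 0.6293 -0.1266  0.0855]
 [ 0.5113 -0.0339  0.0855]
 [ 0.5102 -0.115   0.0855]] [[  11.   -48.7   14.3]
 [-109.7   39.3   28.8]
 [-107.6  -41.9   28.6]]
[[326.6 247.9]
 [350.2 229.3]
 [327.6 213.7]
 [306.5 229.6]]
scene0 [[326.6, 247.9], [350.2, 229.3], [327.6, 213.7], [306.5, 229.6]]
top0 [[344.8, 240.3], [349.4, 212.8], [322.2, 207.9], [317.7, 232.9]]
```

Deck prediction matches the image marks to about 1 px and the vent is centred to about 1 mm. Lower gently to nose contact.

Call:
arm_command([
  [[45,-0.001,-0.001,0.005,0],[45,0,0,0.003,0],[45,0,0,0.003,0],[45,0,0,0.0015,0],[45,0,0,0,0]],
])

```text
t: 5.8
eef_pos: [0.5536, -0.0768, 0.0861]
eef_rot: [[-1.0, 0.031, -0.0], [0.031, 1.0, 0.0], [0.0, 0.0, -1.0]]
contact_force: [-0.5, 0.1, -2.3]
opening: 0.0492
gripper_force: 62.9
```

Call:
arm_command([
  [[45,0,0,0.0025,0],[45,0,0,0.0025,0],[45,0,0,0,0]],
])

```text
t: 6.18
eef_pos: [0.5536, -0.0768, 0.0826]
eef_rot: [[-1.0, 0.032, 0.0], [0.032, 1.0, -0.0], [-0.0, -0.0, -1.0]]
contact_force: [-3.2, -0.2, 4.1]
opening: 0.049
gripper_force: 63.9
```

Call:
arm_command([
  [[45,0,0,0.0025,0],[45,0,0,0.0025,0],[45,0,0,0,0]],
])

```text
t: 6.55
eef_pos: [0.5529, -0.0771, 0.0789]
eef_rot: [[-0.999, 0.032, -0.001], [0.032, 0.999, -0.0], [0.001, -0.0, -1.0]]
contact_force: [-4.7, -1.1, 5.2]
opening: 0.0492
gripper_force: 63.7
```

Contact came where predicted, and the vent pivots in the grip at about 7 N. Continue.

Call:
arm_command([
  [[45,0,0,0.0025,0],[45,0,0,0.002,0],[45,0,0,0,0]],
])

```text
t: 6.92
eef_pos: [0.5524, -0.0771, 0.0754]
eef_rot: [[-0.999, 0.032, -0.002], [0.032, 0.999, -0.0], [0.002, -0.0, -1.0]]
contact_force: [-6.2, 0.2, 5.9]
opening: 0.0492
gripper_force: 63.9
```

Run:
```python
from h import *
from plant import sensors, eyes
s=sensors.observe(); print(s['t'],s['eef_pos'],s['contact_force'],s['ft_torque'])
a=eyes.read_camera('wrist'); np.savez('w4.npz',**a); b=eyes.read_camera('scene'); np.savez('s4.npz',**b)
o=np.zeros((420,800,3),np.uint8); o[:,:380]=a['img'][:,90:470]; 
z=cv2.resize(b['img'][180:285,275:380],(420,420),interpolation=cv2.INTER_CUBIC); o[:,380:]=z; cv2.imwrite('pics/v4.png',o)
```

```text
6.925 [ 0.55241128 -0.07706107  0.07541855] [-6.22780545  0.1547078   5.93642503] [-0.17616933  0.64004284 -0.12040167]
```

View pics/v4.png

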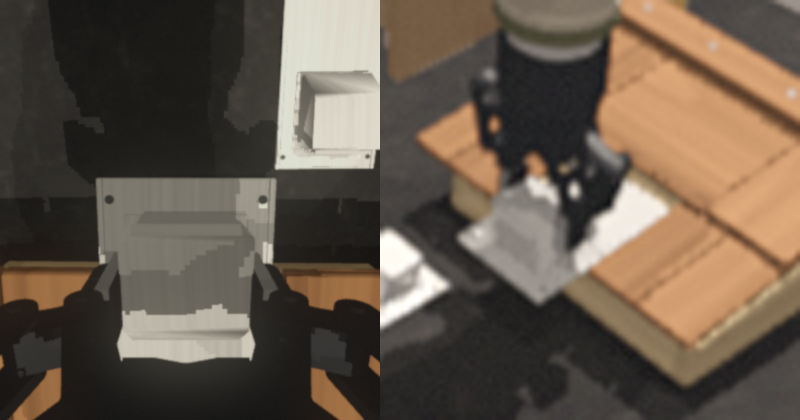

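The plate is pitched on the deck and its nose is still short of the tail. Slide up 10 mm in small rows.

Call:
arm_command([
  [[45,-0.004,0,0,0],[45,-0.004,0,0,0],[45,-0.004,0,0,0],[45,-0.002,0,0,0],[45,0,0,0.001,0]],
])

```text
t: 7.65
eef_pos: [0.5631, -0.0772, 0.0748]
eef_rot: [[-0.999, 0.032, -0.002], [0.032, 1.0, -0.0], [0.002, -0.0, -1.0]]
contact_force: [-5.0, -0.1, 6.0]
opening: 0.0494
gripper_force: 64.0
```

Call:
arm_command([
  [[45,-0.002,0,0.001,0],[45,-0.002,0,0.001,0],[45,0,0,0,0]],
])

```text
t: 8.02
eef_pos: [0.5643, -0.0772, 0.074]
eef_rot: [[-0.999, 0.032, -0.004], [0.032, 0.999, -0.0], [0.004, -0.0, -1.0]]
contact_force: [-12.4, 1.1, 20.3]
opening: 0.0494
gripper_force: 65.8
```

Force rose sharply, so the plate is now flat on the deck. Ease the press, then continue.

Call:
arm_command([
  [[45,0,0,-0.001,0],[45,0,0,-0.0005,0],[45,0,0,0,0]],
])

```text
t: 8.4
eef_pos: [0.5669, -0.0772, 0.0743]
eef_rot: [[-1.0, 0.031, -0.0], [0.031, 1.0, -0.0], [0.0, -0.0, -1.0]]
contact_force: [-4.8, 0.7, 7.3]
opening: 0.0489
gripper_force: 64.2
```

Run:
```python
from h import *
from plant import sensors, eyes
s=sensors.observe(); print(s['t'],s['eef_pos'],s['contact_force'],s['ft_torque'])
a=eyes.read_camera('wrist'); np.savez('w5.npz',**a); b=eyes.read_camera('scene'); np.savez('s5.npz',**b)
o=np.array([.622,-.0775,.07]);y=np.radians(-2.25)
def M(t):
    Rz=np.array([[np.cos(y),-np.sin(y),0],[np.sin(y),np.cos(y),0],[0,0,1]]);Ry=np.array([[np.cos(t),0,-np.sin(t)],[0,1,0],[np.sin(t),0,np.cos(t)]]); return Rz@Ry
R=M(.12)
g=cv2.cvtColor(a['img'],6).astype(float)
e=[]
for cx in range(200,350):   # front edge: dark -> plate
    d=np.diff(g[165:195,cx]); e.append([cx,165+d.argmax()+.5])
e=np.array(e); md=np.median(e[:,1]); k=np.abs(e[:,1]-md)<3; p=np.polyfit(e[k,0],e[k,1],1); print('front row',md,p)
# plane-free: front edge corners vs prediction for vent at deck x=s
G=s['eef_pos']+np.array([0,0,.019])
for t in (.09,.12,.15):
    V=G+ (np.array([[-42.5,-42,-28],[-42.5,42,-28]])/1e3)@M(t).T; print(t,proj(a,V).round(1).tolist())
# scene: tail/plate join, vent corner comparison
for sx in (-36,-33,-30): print(sx,proj(b,o+(np.array([[sx+65,-42,3],[sx-65,42,3],[sx-65,-42,3]])/1e3)@R.T).round(1).tolist())
q=np.zeros((420,800,3),np.uint8); q[:,:380]=a['img'][:,90:470]
q[:,380:]=cv2.resize(b['img'][190:260,300:370],(420,420),interpolation=cv2.INTER_CUBIC); cv2.imwrite('pics/v5.png',q)
```

```text
8.4 [ 0.5669428  -0.07721204  0.07432675] [-4.84683433  0.74437881  7.31039771] [1.38306700e-01 5.33029474e-01 7.57159854e-05]
front row 179.5 [-2.37398035e-17  1.79500000e+02]
0.09 [[185.5, 179.1], [365.2, 180.4]]
0.12 [[186.3, 180.8], [364.4, 182.1]]
0.15 [[187.1, 182.4], [363.6, 183.7]]
-36 [[348.8, 229.6], [296.2, 237.2], [316.1, 253.0]]
-33 [[349.5, 229.1], [297.0, 236.7], [316.9, 252.4]]
-30 [[350.2, 228.6], [297.8, 236.2], [317.7, 251.9]]
```

View pics/v5.png

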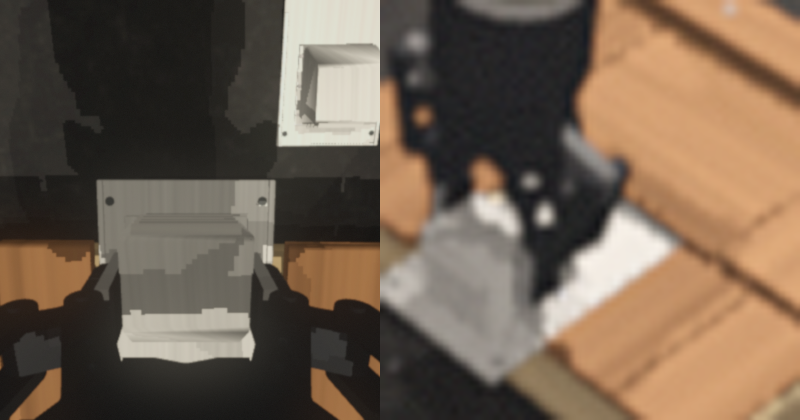

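The plate is tilted to match the deck with its nose at the tail (crop ~ (680,240)). The shingle edges at crop cols 97 and 285 against plate edges 101 and 271 show the vent about 2.5 mm to the right of the gap's middle. Correct y by 2 mm while sliding up.

Call:
arm_command([
  [[45,-0.002,0.0014,0,0],[45,-0.003,0.0013,-0.0003,0],[45,-0.004,0,-0.0005,0],[45,0,0,0,0]],
])

```text
t: 9.0
eef_pos: [0.573, -0.0759, 0.0751]
eef_rot: [[-0.999, 0.032, -0.002], [0.032, 0.999, -0.0], [0.002, -0.0, -1.0]]
contact_force: [-7.4, -2.1, 9.6]
opening: 0.0491
gripper_force: 64.6
```

Call:
arm_command([
  [[45,-0.004,0,-0.0005,0],[45,-0.004,0,-0.0005,0],[45,-0.004,0,-0.0005,0],[45,0,0,0,0]],
])

```text
t: 9.5
eef_pos: [0.5819, -0.0758, 0.0761]
eef_rot: [[-0.999, 0.032, -0.002], [0.032, 0.999, -0.0], [0.002, -0.0, -1.0]]
contact_force: [-7.5, -1.2, 11.1]
opening: 0.0488
gripper_force: 64.6
```

```bash
cat > meas.py <<'E'
from h import *
import sys
from plant import sensors, eyes
s=sensors.observe(); print(s['t'],s['eef_pos'].round(4),s['contact_force'].round(1),s['ft_torque'].round(2))
a=eyes.read_camera('wrist'); np.savez(sys.argv[1]+'.npz',**a)
g=cv2.cvtColor(a['img'],6).astype(float); hsv=cv2.cvtColor(a['img'],cv2.COLOR_BGR2HSV).astype(int); S=hsv[...,1]
e=np.array([[cx,165+np.diff(g[165:200,cx]).argmax()+.5] for cx in range(205,240)]); print('front row',np.median(e[:,1]))
o=np.array([.622,-.0775,.07]);y=np.radians(-2.25)
for r in range(190,262,8):
    l=[int(v) for v in S[r,176:200]]; q=[int(v) for v in S[r,355:385]]; print(r,l,q)
E
python3 meas.py w6
```

```text
9.5 [ 0.5819 -0.0758  0.0761] [-7.5 -1.2 11.1] [0.07 1.04 0.04]
front row 179.5
190 [39, 39, 46, 46, 39, 52, 45, 51, 45, 40, 38, 33, 30, 31, 28, 28, 32, 30, 28, 30, 30, 30, 30, 28] [29, 29, 27, 29, 28, 27, 26, 27, 29, 29, 37, 38, 42, 43, 43, 47, 38, 43, 43, 38, 48, 39, 39, 43, 39, 49, 45, 49, 49, 45]
198 [46, 47, 54, 47, 52, 54, 47, 52, 46, 50, 36, 31, 29, 30, 29, 30, 30, 30, 33, 32, 30, 31, 27, 23] [31, 28, 29, 30, 29, 28, 26, 27, 30, 32, 39, 42, 41, 38, 39, 39, 43, 43, 44, 49, 44, 40, 45, 45, 41, 47, 45, 51, 45, 51]
206 [62, 55, 56, 56, 50, 61, 50, 44, 50, 55, 43, 34, 32, 31, 29, 30, 29, 33, 33, 30, 30, 31, 30, 30] [28, 27, 28, 28, 28, 28, 28, 27, 29, 35, 37, 49, 45, 47, 42, 49, 44, 49, 55, 55, 50, 44, 50, 50, 50, 52, 56, 57, 51, 57]
214 [134, 131, 127, 100, 73, 62, 67, 58, 64, 57, 48, 39, 33, 30, 29, 29, 30, 33, 32, 30, 30, 30, 30, 30] [27, 27, 28, 28, 27, 26, 28, 27, 30, 36, 47, 45, 51, 51, 55, 68, 105, 129, 134, 130, 132, 134, 130, 134, 134, 136, 134, 137, 137, 135]
222 [131, 131, 129, 116, 105, 104, 104, 103, 103, 100, 102, 74, 40, 32, 31, 31, 32, 32, 33, 30, 30, 29, 30, 31] [2
[... 429 characters left out ...]
 103, 103, 102, 96, 69, 43, 33, 32, 33, 31, 32, 32, 31, 31, 33, 29] [31, 32, 31, 31, 30, 31, 32, 40, 69, 94, 100, 101, 101, 100, 102, 111, 126, 131, 130, 130, 135, 134, 138, 137, 138, 137, 138, 138, 140, 137]
246 [138, 135, 131, 123, 111, 101, 98, 97, 96, 97, 95, 93, 89, 64, 36, 31, 31, 32, 34, 31, 32, 31, 33, 31] [25, 26, 27, 24, 24, 23, 25, 37, 73, 90, 99, 101, 102, 102, 104, 120, 133, 132, 130, 130, 137, 135, 138, 137, 138, 136, 137, 138, 140, 137]
254 [143, 138, 131, 127, 116, 104, 100, 99, 99, 98, 97, 95, 84, 55, 34, 30, 31, 32, 34, 34, 37, 33, 33, 33] [24, 27, 25, 23, 22, 23, 26, 42, 75, 91, 93, 95, 97, 99, 107, 116, 126, 132, 130, 134, 134, 138, 139, 136, 137, 138, 136, 138, 137, 141]
```

Clearances of 8.5 px and 8 px: the vent is centred and straight, s ≈ -14 mm. Continue, easing the press slightly.

Call:
arm_command([
  [[45,-0.004,0,-0.0006,0],[45,-0.004,0,-0.0006,0],[45,-0.004,0,-0.0006,0],[45,0,0,0,0]],
])

```text
t: 10.05
eef_pos: [0.5918, -0.076, 0.0773]
eef_rot: [[-1.0, 0.032, -0.0], [0.032, 1.0, -0.0], [0.0, -0.0, -1.0]]
contact_force: [-3.1, -0.8, 6.0]
opening: 0.049
gripper_force: 64.1
```

Call:
arm_command([
  [[45,-0.002,0,-0.0003,0],[45,-0.002,0,-0.0003,0],[45,0,0,0,0]],
])

```text
t: 10.42
eef_pos: [0.5947, -0.0761, 0.0777]
eef_rot: [[-1.0, 0.031, -0.001], [0.031, 1.0, -0.0], [0.001, -0.0, -1.0]]
contact_force: [-4.6, 0.2, 5.7]
opening: 0.049
gripper_force: 64.0
```

Call:
arm_command([
  [[45,-0.002,0,-0.0003,0],[45,-0.001,0,-0.0001,0],[45,0,0,0,0]],
])

```text
t: 10.8
eef_pos: [0.5967, -0.0761, 0.078]
eef_rot: [[-1.0, 0.032, -0.001], [0.032, 1.0, 0.0], [0.001, -0.0, -1.0]]
contact_force: [-5.0, -0.1, 6.1]
opening: 0.0487
gripper_force: 64.1
```

Call:
arm_command([
  [[45,-0.002,0,-0.0002,0],[45,-0.001,0,-0.0001,0],[45,0,0,0,0]],
])

```text
t: 11.18
eef_pos: [0.5967, -0.0761, 0.078]
eef_rot: [[-0.999, 0.032, -0.005], [0.032, 0.999, 0.0], [0.005, -0.0, -1.0]]
contact_force: [-11.0, 0.3, 10.1]
opening: 0.0488
gripper_force: 64.6
```

It stopped at x = 0.5967, against the lath (predicted 0.596). Ease the push slightly and press flat.

Call:
arm_command([
  [[45,0.0008,0,0.0006,0],[45,0,0,0.0006,0],[45,0,0,0,0],[45,0,0,0,0]],
])

```text
t: 11.68
eef_pos: [0.5967, -0.0761, 0.0779]
eef_rot: [[-0.999, 0.032, -0.004], [0.032, 0.999, 0.0], [0.004, -0.0, -1.0]]
contact_force: [-12.4, 1.0, 17.8]
opening: 0.0494
gripper_force: 65.7
```

```bash
python3 meas.py w7 | cut -c1-330
python3 - <<'E'
from h import *
from plant import sensors
a=load('w7'); s=sensors.observe(); y=np.radians(-2.25); G=s['eef_pos']+np.array([0,0,.019])
for t in (.09,.12,.15):
    Rz=np.array([[np.cos(y),-np.sin(y),0],[np.sin(y),np.cos(y),0],[0,0,1]]);Ry=np.array([[np.cos(t),0,-np.sin(t)],[0,1,0],[np.sin(t),0,np.cos(t)]])
    V=G+(np.array([[-42.5,-42,-28],[-42.5,42,-28]])/1e3)@(Rz@Ry).T; print(t,proj(a,V).round(1).tolist())
print(proj(a,np.array([.622,-.0775,.07])+(np.array([[-65,-60,9],[-65,60,9],[-65,-42,3],[-65,42,3]])/1e3)@(Rz@np.array([[.9928,0,-.1197],[0,1,0],[.1197,0,.9928]])).T).round(1).tolist())
g=cv2.cvtColor(a['img'],6).astype(int)
for cx in (150,165,215,230,390,405): print(cx,165+int(np.diff(g[165:225,cx]).argmax()),g[170:200:2,cx].tolist())
E
```

```text
11.675 [ 0.5967 -0.0761  0.0779] [-12.4   1.   17.8] [ 0.33  2.   -0.07]
front row 179.5
190 [133, 126, 99, 69, 61, 55, 60, 60, 55, 52, 41, 32, 30, 29, 27, 28, 30, 30, 28, 29, 31, 29, 29, 29] [27, 28, 27, 28, 27, 27, 25, 26, 27, 29, 35, 47, 43, 54, 55, 54, 77, 121, 131, 134, 135, 135, 138, 139, 140, 140, 140, 140, 140, 142]
198 [130, 123, 112, 106, 101, 103, 101, 102, 101, 101, 88, 54, 33, 30, 29, 29, 31, 32, 31, 31, 30, 31, 27, 31] [29, 28, 28, 28, 27, 25, 25, 25, 29, 48, 80, 95, 97, 97, 97, 99, 104, 122, 131, 134, 132, 136, 138, 139, 138, 140, 139, 139, 140, 139]
206 [130, 127, 113, 106, 101, 101, 100, 103, 102, 99, 95, 66, 38, 31, 30, 27, 31, 32, 32, 31, 29, 30, 29, 28] [27, 27, 27, 29, 28, 26, 26, 27, 32, 58, 85, 95, 98, 97, 98, 100, 112, 128, 133, 131, 133, 135, 137, 136, 139, 138, 140, 141, 139, 138]
214 [130, 126, 117, 106, 104, 102, 101, 102, 100, 102, 97, 76, 42, 32, 30, 30, 29, 34, 31, 31, 31, 29, 29, 31] [27, 26, 29, 28, 27, 26, 26, 26, 35, 67, 91, 97, 98, 96, 98, 99, 113, 131, 135, 132, 131, 135, 135, 140, 136, 137, 135, 137, 139, 138]
222 [130, 129, 120, 106, 102, 102, 1
[... 1111 characters left out ...]
9, 93, 108, 128, 130, 128, 128, 132, 134, 133, 134, 134, 135, 134, 136, 134, 136, 135]
0.09 [[185.5, 179.2], [365.0, 180.5]]
0.12 [[186.3, 180.8], [364.2, 182.1]]
0.15 [[187.1, 182.5], [363.4, 183.8]]
[[141.1, 180.1], [407.5, 182.0], [184.7, 179.8], [364.1, 181.1]]
150 177 [38, 39, 39, 37, 54, 71, 79, 86, 86, 87, 87, 87, 88, 87, 88]
165 178 [39, 40, 40, 37, 58, 92, 111, 88, 88, 88, 88, 88, 89, 88, 89]
215 179 [43, 42, 45, 42, 47, 117, 142, 142, 142, 142, 143, 143, 142, 142, 142]
230 179 [43, 45, 45, 44, 49, 118, 141, 143, 143, 143, 143, 143, 143, 143, 143]
390 179 [46, 46, 46, 42, 42, 57, 72, 81, 95, 97, 98, 98, 97, 97, 97]
405 179 [44, 45, 44, 39, 40, 61, 71, 78, 92, 93, 93, 93, 93, 93, 93]
```

The plate's front edge is in line with the tails (row 179.5 against about 179), side gaps are even, and the press is about 18 N and stiff. Handing in.

```bash
python3 -c "
from plant import robot
print(robot.hand_in())"
```

```text
the job is handed in; nothing more can be done
None
```

I handed the job in with the vent stopped against the lath, centred and straight in the gap, and still gripped by its hood with the plate pressed on the deck at about 18 N; the hand-in gave no verdict, and I had no direct reading of the shingle's lift.

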